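Radiator cap to the vent stop, drip pan under the overflow

ROBOT

A 6-joint arm with a two-finger parallel gripper is mounted at the origin on the work surface. World frame = base frame: x ahead of the robot, y to its left, z up, the work surface at z = 0. Lengths are in m, angles in rad, forces in N, time in s.
With the tool pointing down it reaches from about 0.25 to 0.725 m from the base axis. Payload 4 kg.
Tool frame: the origin (TCP) lies at the very end of the fingers, on their centre line; the grasp point (between the pads) lies 19 mm behind it; y points along the fingers, z is the direction in which the jaws open and shut, and the axes are right-handed (so a half turn about y gives the same grasp; the last joint's range is limited). The gripper opens to 85 mm and grips with 20 to 120 N. Pads are 22 mm wide; open, the fingers measure 114 mm over their backs; the gripper's body (76 mm by 85 mm) begins 54 mm behind the grasp point. The pads swing forward as they close: fully open they stand 13 mm farther back than shut.
Start: joints at [0, 0.241, 0.005, 1.335, 0, 1.571], TCP at [0.5, -0, 0.231] pointing down, gripper open.
Joint ranges: [-2.72, 2.72], [-1.05, 1.87], [-1.09, 1.28], [-1.99, 2.15], [-1.42, 1.44], [-3.14, 3.14]. Speed limits (rad/s): [2.79, 2.79, 3.14, 3.14, 3.14, 3.14].

INTERFACE

Orientations are given as a unit quaternion [x, y, z, w].
In Python, from workcell import bot gives the robot as it stands. The module is installed in compiled form; this text tells all that it offers.
- The arm moves only by the tool move_arm, never from a script. Its argument "increments" is a list of rows, each an object with "grip": the closure, from 0 (fully open) to 1 (shut); "linear": the shift along the tool's x, y, z scaled (see below), a list of three; "twist": the turn about the tool's y scaled (see below). A call has exactly 5 rows; each row shifts and turns the pose as measured when the row begins, along the tool's axes as they then stand; what a row does not reach is not made up. The controller multiplies each number of a shift by 0.2 m and each number of a turn by 2 rad. A row lasts 1/10 s, in which the tool goes at most 50 mm and 8.59 degrees, less where a joint would pass 70% of its speed; a pose out of reach is approached as far as the arm can. A call with a number of a shift or a turn outside -1 to 1 is refused whole. A call with a gripper value outside its range is refused whole. The fingers move at their own pace and stop on an object; the grip force is fixed at half the most. Time passes only in rows, so rows that do not move let the fingers close, or fill a call up. It gives the time, the measured TCP pose, the force and the opening at its end, in the units of the state.
- bot.get_obs(): the state, without advancing time (a new reading comes with each control period).
- bot.camera(name): name is "scene" or "side" or "wrist"; returns (picture, depth): 480x640x3 uint8, blue, green, red; 480x640 float32, m along the optical axis (not along the pixel's ray), 0 where there is no reading.
- bot.camera_params(name): a dict with "camera_matrix" (3x3 intrinsics, pixels), "rvec" (rotation vector, rad) and "tvec" (3), from world to camera coordinates, as OpenCV has them; the wrist camera has in their place "T_tool_cam" (4x4, takes a point from camera to tool coordinates, whose origin is the TCP and whose axes are the tool frame's). Camera axes: x right, y down, z forward; pixel columns grow to the right and rows downward; lengths in m; the calibration is good to about 2 mm. A picture is of the moment at which its call begins: read the wrist's pose just before it. camera_params takes no time and is no camera call.
- bot.job_done(): hands the job in, once; it reports no verdict.
The state is a dict: "clock": time; "joint_pos": joint angles; "joint_vel": joint speeds; "tau": joint torques, N m; "eef_pos": TCP position; "tool_rot": TCP orientation; "ft_force": force on the tool from outside, world axes, zero at the start; "ft_torque": the same for the moment, N m; "grip_width": finger opening in m.
Only numpy, scipy, OpenCV 4.12 (cv2) and the standard library are available. Lean on these libraries where they do the work, as an engineer would, in place of code of your own. Each camera call takes 0.05 s, during which the arm holds its last target. There are 200 camera calls.

TASK

The radiator on the bench is about to be bled: first slide the black drip pan across the bench, without lifting it, until the open end of the radiator's overflow tube is over the middle of the pan. Then fit the pressure cap on the filler neck: lugs down through the two notches, press it down against its spring, and turn it clockwise to the first (vent) stop, a 45 degree turn, half way to locked - never on into the locked position. Finish while still holding the cap there in the gripper, pan under the tube, and leave everything else on the bench where it is.

Things in the scene. Friction and masses are not known exactly. Their poses are not given: they have to be found in the camera images.
- pan: The drip pan: open round black plastic dish, 133 mm across the rolled rim, 116 mm across the foot, 32 mm high, wall 3 mm, about 0.35 kg, loose on the bench. Origin: centre of its underside.
- radiator: Small aluminium radiator fixed on the bench in two steel feet: 240 mm long (its y), 50 mm thick (its x), feet 100 mm deep, top tank's top 210 mm above the bench. Origin: centre of its foot, on the bench; its -x face looks to the robot. The filler neck stands on the top tank at local x 0, y +85 mm.
- spout (a point): Open lower end of the copper overflow tube (8 mm thick), 75 mm above the bench, at local x -105, y +85 mm of the radiator. The tube leaves the neck level towards the radiator's -x, its top 15.5 mm below the flange's top face, and comes straight down to this end.
- neck: Brass filler neck, fixed upright on the radiator. Origin: centre of the flange's top face, 250 mm above the bench, 40 mm above the tank; z up; its x axis (along the radiator's length) runs through the two facing 15 mm wide notches. Flange 47 mm across, 4 mm thick; tube 36 mm outside, 31 mm inside. A tab bars turning the cap anticlockwise from the notches.
- seat (a point): Centre of the seat inside the neck on which the cap's plunger lands, 24 mm below the flange's top. Under the flange, turning clockwise seen from above, the lugs run free for about 47 degrees to the first (vent) stop, a step 5 mm deep; only a cap pressed over 5 mm deeper than the flange's underside gets past it, to locked at 90 degrees.
- cap: Pressure cap, loose, standing on its plunger: round, steel, 54 mm across, red disc on top, two facing ears along its x axis, 63 mm over their flat ends (20 mm wide). Same either way round. Origin: centre of the free plunger's underside; z up. Rim and ears 20.5 to 38.5 mm above it, top 40.5 mm. Rim 51 mm inside; two inward lugs, 10 mm wide, lie under the ears, tops 24 mm above the origin. 0.11 kg.
- ear (a point): Middle of the flat end of the cap's ear at its +x: 31.5 mm from the cap's axis, 30 mm above its origin.
- plunger (a joint): Travel of the cap's sprung plunger (m): 0 hanging free, grows as the cap is pressed on the seat. At 4 mm the lugs are just under the flange (cap's origin 28 mm below the flange's top, spring 7 N, 1.2 N more per mm); the cap bottoms on the flange 7 mm deeper, 16 N. Let go in the notches, it springs up.
- tin: Bystander: green tin, 62 mm across, 60 mm high. Origin: centre of its underside.
- wrench: Bystander: steel wrench 190 mm long, lying.
- screwdriver: Bystander: red-handled screwdriver 200 mm long, lying.
- spray: Bystander: blue bottle with a red cap, 65 mm across, 195 mm high, standing. Origin: centre of its underside.
- tape: Bystander: yellow roll of tape, 104 mm across, 36 mm high, lying flat. Origin: centre of its underside.
- mug: Bystander: blue mug, 80 mm across, 92 mm high. Origin: centre of its underside.
- clamp: Bystander: steel hose clamp, 42 mm across, 12 mm high, lying flat. Origin: centre of its underside.
Mind the look-alikes: they are no part of the job. What is shaped like the pan but pink is not meant. What is shaped like the cap but brown is not meant.

How it is judged:
On the way, in this order (a step that is already met when the one before it is completed fails the run):
1. the drip pan stands on the bench with its middle under the end of the overflow tube (within 30 mm) (horizontal distance between pan and spout below 0.03 m and linear speed of pan below 0.02 m/s), for 0.3 s.
2. the cap sits on the neck, its lugs down through the notches (horizontal distance between cap and neck below 0.004 m and z of cap in the frame of neck below -0.0262 m and angle between cap's own z axis and vertical below 0.1 rad), for 0.1 s.
At the end, for the whole second after the job is handed in: The pan stands flat on the bench, clear of the fingers, its centre within 30 mm of the point below the overflow tube's end; the cap is on the neck, level, lugs under the flange, turned 45 degrees clockwise from the notches (35 to 55 degrees), still, and gripped by the fingers (more than 3 N) (all of step 2 and horizontal distance between pan and spout below 0.03 m and height (world z) of pan below 0.01 m and angle between pan's own z axis and vertical below 0.1 rad and angle between the x axis of cap and the x axis of neck, either way round between 0.611 and 0.96 rad and angular speed of cap below 0.2 rad/s and contact force between the fingers and cap above 3 N and contact force between the fingers and pan below 0.1 N and ((x of ear in the frame of neck above 0.01 m and y of ear in the frame of neck below -0.01 m) or (x of ear in the frame of neck below -0.01 m and y of ear in the frame of neck above 0.01 m))); the arm keeps its last pose, push and grip.
It fails at once if the drip pan is lifted off the bench or tipped (height (world z) of pan above 0.012 m or angle between pan's own z axis and vertical above 0.25 rad).
It fails at once if the cap is turned past the vent stop towards the locked position (horizontal distance between cap and neck below 0.006 m and z of cap in the frame of neck below -0.025 m and angle between the x axis of cap and the x axis of neck, either way round above 1.13 rad).
It fails at once if something else on the bench is moved by more than 30 mm (distance of any of tin, wrench, screwdriver, spray, tape, mug, clamp from where it was at the start of the episode above 0.03 m).
It also fails if it takes over 72 s, if anything falls off the work surface, if the arm or the gripper's body presses on something with over 40 N, if the wrist force passes 120 N, or if a joint passes its speed limit or range.

## Working session

There is one attempt and no reset: what is moved stays moved. The work goes in short steps, Python scripts to look and compute and a tool call to move; the robot and the scene stay as the last step left them, time stands still between calls to the robot, and variables do not carry over. Pictures are saved under pics/ and viewed, about 8 in all and at most 12, crops included, and the job is handed in when it is done.

Besides the shell and the picture viewer there is one more tool, called after ">>>" by a JSON object that holds its "api" and its "payload", one argument or row to a line. move_arm: Moves the arm, as the interface text tells. Its arguments: {"type":"object","properties":{"increments":{"type":"array"}},"required":["increments"]}

```bash
mkdir -p pics
cat > h.py <<'E'
import numpy as np, cv2
from scipy.spatial.transform import Rotation as R
from workcell import bot
def world_cloud(name):
    o=bot.get_obs(); im,d=bot.camera(name); p=bot.camera_params(name)
    K=np.array(p["camera_matrix"]); v,u=np.mgrid[:480,:640]
    pc=np.stack([(u-K[0,2])/K[0,0]*d,(v-K[1,2])/K[1,1]*d,d],-1)
    if name=="wrist":
        T=np.array(p["T_tool_cam"]); pc=pc@T[:3,:3].T+T[:3,3]
        pc=pc@R.from_quat(o["tool_rot"]).as_matrix().T+o["eef_pos"]
    else:
        Rm=cv2.Rodrigues(np.array(p["rvec"],float))[0]; pc=(pc-np.ravel(p["tvec"]))@Rm
    pc[d==0]=np.nan
    return im,pc
E
python3 - <<'E'
from h import *
o=bot.get_obs(); print(o)
for n in ("scene","side"):
    im,pc=world_cloud(n); cv2.imwrite(f"pics/{n}0.png",im); np.save(n+"0.npy",pc)
print(R.from_quat(o["tool_rot"]).as_matrix().round(3), bot.camera_params("wrist"))
E
```

```text
{'clock': 0.0, 'joint_pos': array([-2.33345521e-05,  2.41423322e-01,  3.70733081e-03,  1.33517624e+00,
        3.04806203e-05,  1.57081461e+00]), 'joint_vel': array([ 0.00106685, -0.00084835, -0.00099304,  0.00021595, -0.00016462,
       -0.0001464 ]), 'tau': array([ 5.50268451e-04, -3.72315860e+01,  2.52406776e+01,  1.67737965e-02,
        2.29149265e-05,  1.14679995e-05]), 'eef_pos': array([ 4.99368802e-01, -2.40167907e-06,  2.30401329e-01]), 'tool_rot': array([-0.50050567,  0.50054173, -0.49947854,  0.49947296]), 'ft_force': array([0.85784763, 0.89893564, 0.19279385]), 'ft_torque': array([ 0.05227712, -0.03674053, -0.03814931]), 'grip_width': 0.08530685732077894}
[[-0.    -0.002  1.   ]
 [-1.     0.    -0.   ]
 [-0.    -1.    -0.002]] {'camera_matrix': array([[336.26663705,   0.        , 322.83916354],
       [  0.        , 336.26663705, 241.83565422],
       [  0.        ,   0.        ,   1.        ]]), 'T_tool_cam': array([[-1.34650017e-03,  9.64201981e-01,  2.65165469e-01,
        -6.62656153e-02],
       [-7.63650740e-05, -2.65165808e-01,  9.64202825e-01,
        -1.42724366e-01],
       [ 9.99999091e-01,  1.27804989e-03,  4.30677161e-04,
         8.66922020e-04],
       [ 0.00000000e+00,  0.00000000e+00,  0.00000000e+00,
         1.00000000e+00]])}
```

View pics/scene0.png

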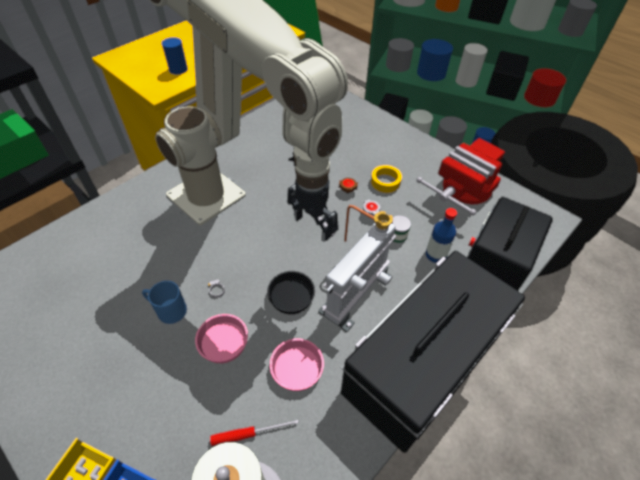

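View pics/side0.png

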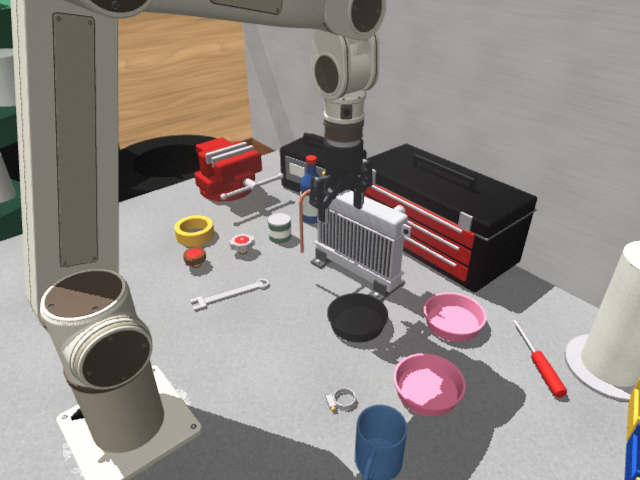

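The scene view shows the black pan at (291,292), brass neck at (384,219), steel/red cap at (371,207) and the brown decoy at (348,184). In the side view the pan is at (358,318), the cap at (242,243), the decoy at (195,257) and the copper tube at (303,225).

Run:
```python
from h import *
S=np.load("scene0.npy"); D=np.load("side0.npy")
imS=cv2.imread("pics/scene0.png"); imD=cv2.imread("pics/side0.png")
pr=lambda n,a:print(n,np.round(a,3))
for n,P,pts in (("scene",S,dict(cap=(371,207),neck=(384,219),brown=(348,184),tin=(401,222),spray=(450,214),panfar=(291,276),panbot=(291,295),panbot2=(280,295),tape=(386,168),mug=(172,290),clamp=(216,288),tubetop=(350,207),tubemid=(347,225),tubelow=(346,240),tankA=(335,283),tankB=(375,240))),
 ("side",D,dict(cap=(242,240),brown=(195,254),panbot=(358,318),tin=(279,220),tubelow=(303,248),tubemid=(302,225),tankR=(400,213),wrA=(198,302),wrB=(265,284)))):
    for k,(u,v) in pts.items(): pr(n+" "+k,np.nanmedian(P[v-1:v+2,u-1:u+2].reshape(-1,3),0))
# pan rim: black pixels in z 0.025..0.034 around
for n,P,im in (("scene",S,imS),("side",D,imD)):
    dark=im.max(-1)<70
    m=dark&(P[...,2]>0.024)&(P[...,2]<0.036)&(P[...,0]>.2)&(P[...,0]<.8)
    nn,lab,st,cen=cv2.connectedComponentsWithStats(m.astype(np.uint8),connectivity=8)
    for i in np.argsort(-st[1:,4])[:3]+1:
        q=P[lab==i]; A=np.c_[2*q[:,:2],np.ones(len(q))]; s=np.linalg.lstsq(A,(q[:,:2]**2).sum(1),rcond=None)[0]
        print(n,"pan?",st[i],s[:2].round(3),np.sqrt(s[2]+s[0]**2+s[1]**2).round(4))
    # tank top points
    m=(P[...,2]>0.2)&(P[...,2]<0.215)&(im.min(-1)>90)
    q=P[m][:,:2].astype(np.float32)
    if len(q)>20: print(n,"tank",len(q),cv2.minAreaRect(q), q.min(0),q.max(0))
```

```text
scene cap [0.449 0.319 0.04 ]
scene neck [0.599 0.162 0.231]
scene brown [0.327 0.343 0.041]
scene tin [0.564 0.32  0.06 ]
scene spray [0.696 0.328 0.196]
scene panfar [ 0.448 -0.031  0.014]
scene panbot [ 0.489 -0.07   0.005]
scene panbot2 [ 0.466 -0.091  0.004]
scene tape [0.362 0.504 0.032]
scene mug [ 0.27  -0.303  0.048]
scene clamp [ 0.318 -0.202 -0.   ]
scene tubetop [0.506 0.134 0.226]
scene tubemid [0.501 0.134 0.145]
scene tubelow [0.502 0.138 0.081]
scene tankA [ 0.631 -0.055  0.204]
scene tankB [0.619 0.105 0.212]
side cap [0.447 0.317 0.041]
side brown [0.323 0.34  0.041]
side panbot [ 0.502 -0.064  0.004]
side tin [0.562 0.309 0.062]
side tubelow [0.579 0.225 0.004]
side tubemid [0.501 0.133 0.153]
side tankR [ 0.641 -0.038  0.211]
side wrA [0.256 0.214 0.003]
side wrB [0.411 0.166 0.007]
scene pan? [268 272  46  40 253] [ 0.491 -0.072] 0.0623
scene pan? [342 188  12   5  22] [0.329 0.341] 0.0171
scene pan? [586  63   5   9  19] [0.58  1.665] 0.0217
scene tank 1546 ((0.23147867619991302, 0.5167491436004639), (0.6775891184806824, 2.149442672729492), 14.082128524780273) [ 0.03286232 -0.44324172] [0.8215849 1.619998 ]
side pan? [328 293  60  44 499] [ 0.489 -0.073] 0.0625
side pan? [466 278  18   8  64] [ 0.786 -0.165] 0.0166
side pan? [282 179  18  10  57] [0.751 0.508] 0.0222
side tank 2672 ((0.856833279132843, 0.922248363494873), (2.8515608310699463, 1.8130453824996948), 89.46224975585938) [-0.05841028 -0.502447  ] [1.7630332 2.3441868]
```

Run:
```python
from h import *
for n in ("scene","side"):
    P=np.load(n+"0.npy"); im=cv2.imread(f"pics/{n}0.png"); hsv=cv2.cvtColor(im,cv2.COLOR_BGR2HSV)
    m=(hsv[...,0]>150)&(hsv[...,0]<176)&(hsv[...,1]>60)&(P[...,2]>.025)&(P[...,2]<.036)
    nn,lab,st,cen=cv2.connectedComponentsWithStats(cv2.dilate(m.astype(np.uint8),np.ones((5,5))))
    for i in range(1,nn):
        q=P[(lab==i)&m]
        if len(q)<40: continue
        A=np.c_[2*q[:,:2],np.ones(len(q))]; s=np.linalg.lstsq(A,(q[:,:2]**2).sum(1),rcond=None)[0]
        print(n,"pink",len(q),s[:2].round(3),np.sqrt(s[2]+s[0]**2+s[1]**2).round(4))
    c=(P[...,0]>.53)&(P[...,0]<.72)&(P[...,1]>-.1)&(P[...,1]<.3)
    m=c&(P[...,2]>.204)&(P[...,2]<.214)
    q=P[m][:,:2].astype(np.float32); r=cv2.minAreaRect(q); print(n,"tank",len(q),r,cv2.boxPoints(r).round(3).tolist())
    # brass and copper
    h,s,v=cv2.split(hsv)
    m=(h>12)&(h<32)&(s>90)&c&(P[...,2]>.235)&(P[...,2]<.256)
    if m.sum(): print(n,"flange",m.sum(),P[m].mean(0).round(3),P[m].min(0).round(3),P[m].max(0).round(3))
    m=(h<20)&(s>80)&(P[...,0]>.46)&(P[...,0]<.53)&(P[...,1]>.1)&(P[...,1]<.17)&(P[...,2]>.07)&(P[...,2]<.21)
    if m.sum(): print(n,"tube",m.sum(),np.median(P[m],0).round(3),P[m].min(0).round(3))
```

```text
scene pink 397 [ 0.466 -0.292] 0.0634
scene pink 427 [ 0.653 -0.207] 0.0631
scene tank 1345 ((0.6294964551925659, 0.06311828643083572), (0.08123201131820679, 0.24007803201675415), 6.373310089111328) [[0.5759999752044678, 0.17800000309944153], [0.6019999980926514, -0.061000000685453415], [0.6830000281333923, -0.052000001072883606], [0.6570000052452087, 0.18700000643730164]]
scene flange 198 [0.604 0.146 0.247] [0.575 0.124 0.235] [0.627 0.169 0.255]
scene tube 26 [0.502 0.133 0.161] [0.499 0.13  0.088]
side pink 473 [ 0.651 -0.207] 0.063
side pink 710 [ 0.464 -0.293] 0.0631
side tank 845 ((0.6223940253257751, 0.044008947908878326), (0.06627896428108215, 0.2058098018169403), 6.85321569442749) [[0.5770000219345093, 0.1420000046491623], [0.6019999980926514, -0.06199999898672104], [0.6679999828338623, -0.05400000140070915], [0.6430000066757202, 0.15000000596046448]]
side flange 11 [0.588 0.159 0.251] [0.583 0.153 0.247] [0.593 0.168 0.253]
side tube 119 [0.5   0.133 0.148] [0.495 0.129 0.078]
```

>>> {"api": "move_arm", "payload": {
  "increments": [
    {"grip": 0.3,"linear": [0.21,0,-0.012],"twist": 0},
    {"grip": 0.3,"linear": [0.21,0,-0.012],"twist": 0},
    {"grip": 0.3,"linear": [0.21,0,-0.012],"twist": 0},
    {"grip": 0.3,"linear": [0.21,0,-0.012],"twist": 0},
    {"grip": 0.3,"linear": [0,0,0],"twist": 0.075}
  ]
}}

```text
clock: 0.6
eef_pos: [0.4894, -0.1714, 0.2276]
tool_rot: [-0.464, 0.537, -0.533, 0.461]
ft_force: [0.4, 0.0, -0.1]
grip_width: 0.0597
```

```bash
cat > st.py <<'E'
from h import *
o=bot.get_obs(); M=R.from_quat(o["tool_rot"]).as_matrix()
print("t",round(o["clock"],2),"pos",np.round(o["eef_pos"],4),"jaw yaw",np.degrees(np.arctan2(M[1,2],M[0,2])).round(1),"j",np.round(o["joint_pos"],2),"F",np.round(o["ft_force"],1),"w",round(o["grip_width"],4))
E
python3 st.py
```

```text
t 0.6 pos [ 0.4894 -0.1714  0.2276] jaw yaw -8.4 j [-0.34  0.28  0.05  1.35 -0.    1.38] F [ 0.4  0.  -0.1] w 0.0597
```

>>> {"api": "move_arm", "payload": {
  "increments": [
    {"grip": 0.3,"linear": [0,0.02,0],"twist": -0.075},
    {"grip": 0.3,"linear": [0,0.02,0],"twist": -0.075},
    {"grip": 0.3,"linear": [0,0.02,0],"twist": -0.075},
    {"grip": 0.3,"linear": [0,0.02,0],"twist": -0.075},
    {"grip": 0.3,"linear": [0,0.02,0],"twist": -0.075}
  ]
}}

```text
clock: 1.1
eef_pos: [0.4871, -0.1742, 0.2044]
tool_rot: [0.627, -0.332, 0.324, -0.626]
ft_force: [-0.1, -0.0, -1.1]
grip_width: 0.0598
```

>>> {"api": "move_arm", "payload": {
  "increments": [
    {"grip": 0.3,"linear": [0,0.02,0],"twist": -0.075},
    {"grip": 0.3,"linear": [0,0.02,0],"twist": -0.075},
    {"grip": 0.3,"linear": [0,0.02,0],"twist": -0.075},
    {"grip": 0.3,"linear": [0,0.02,0],"twist": -0.075},
    {"grip": 0.3,"linear": [0,0.02,0],"twist": -0.075}
  ]
}}

```text
clock: 1.6
eef_pos: [0.4848, -0.1735, 0.1806]
tool_rot: [-0.702, 0.082, -0.07, 0.704]
ft_force: [0.2, 0.4, 0.4]
grip_width: 0.0597
```

>>> {"api": "move_arm", "payload": {
  "increments": [
    {"grip": 0.3,"linear": [0,0.02,0],"twist": -0.075},
    {"grip": 0.3,"linear": [0,0.02,0],"twist": -0.075},
    {"grip": 0.3,"linear": [0,0.02,0],"twist": -0.075},
    {"grip": 0.3,"linear": [0,0.02,0],"twist": -0.075},
    {"grip": 0.3,"linear": [0,0.02,0],"twist": -0.075}
  ]
}}

```text
clock: 2.1
eef_pos: [0.4823, -0.1727, 0.157]
tool_rot: [-0.677, -0.18, 0.194, 0.687]
ft_force: [-0.2, 0.2, -0.3]
grip_width: 0.0596
```

>>> {"api": "move_arm", "payload": {
  "increments": [
    {"grip": 0.3,"linear": [0,0.02,0],"twist": -0.075},
    {"grip": 0.3,"linear": [0,0.02,0],"twist": -0.075},
    {"grip": 0.3,"linear": [0,0.02,0],"twist": -0.075},
    {"grip": 0.3,"linear": [0,0.02,0],"twist": -0.075},
    {"grip": 0.3,"linear": [0,0.02,0],"twist": -0.075}
  ]
}}

```text
clock: 2.6
eef_pos: [0.4796, -0.1717, 0.1334]
tool_rot: [-0.557, -0.418, 0.43, 0.575]
ft_force: [0.2, 0.5, -0.5]
grip_width: 0.0598
```

```bash
python3 st.py
```

```text
t 2.6 pos [ 0.4796 -0.1717  0.1334] jaw yaw 163.6 j [-0.34  0.35 -0.11  1.14 -0.   -1.63] F [ 0.2  0.5 -0.5] w 0.0598
```

>>> {"api": "move_arm", "payload": {
  "increments": [
    {"grip": 0.3,"linear": [0,0,0],"twist": -0.072},
    {"grip": 0.3,"linear": [0,0,0],"twist": -0.068},
    {"grip": 0.3,"linear": [0,0.18,-0.025],"twist": 0},
    {"grip": 0.3,"linear": [0,0.18,-0.025],"twist": 0},
    {"grip": 0.3,"linear": [0,0.13,0],"twist": 0}
  ]
}}

```text
clock: 3.1
eef_pos: [0.4894, -0.1716, 0.0344]
tool_rot: [-0.49, -0.498, 0.506, 0.505]
ft_force: [-0.2, -0.6, 0.5]
grip_width: 0.0595
```

```bash
cat >> st.py <<'E'
print("tool x",M[:,0].round(3),"y",M[:,1].round(3),"z",M[:,2].round(3))
E
python3 st.py
```

```text
t 3.1 pos [ 0.4894 -0.1716  0.0344] jaw yaw -179.5 j [-0.34  0.46 -0.22  0.91 -0.   -1.92] F [-0.2 -0.6  0.5] w 0.0595
tool x [-0.009  1.     0.007] y [-0.023  0.007 -1.   ] z [-1.    -0.009  0.023]
```

>>> {"api": "move_arm", "payload": {
  "increments": [
    {"grip": 0.3,"linear": [0,0.11,0],"twist": 0},
    {"grip": 0.3,"linear": [0.08,0,0],"twist": 0},
    {"grip": 0.3,"linear": [0.1,0,0],"twist": 0},
    {"grip": 0.3,"linear": [0.1,0,0],"twist": 0},
    {"grip": 0.3,"linear": [0.1,0,0],"twist": 0}
  ]
}}

```text
clock: 3.6
eef_pos: [0.4843, -0.0936, 0.0079]
tool_rot: [-0.489, -0.494, 0.507, 0.509]
ft_force: [0.6, -1.5, -1.6]
grip_width: 0.0595
```

```bash
python3 st.py
```

```text
t 3.6 pos [ 0.4843 -0.0936  0.0079] jaw yaw -179.8 j [-0.19  0.47 -0.31  0.83  0.   -1.77] F [ 0.6 -1.5 -1.6] w 0.0595
tool x [-0.003  1.     0.007] y [-0.032  0.007 -0.999] z [-0.999 -0.003  0.032]
```

>>> {"api": "move_arm", "payload": {
  "increments": [
    {"grip": 0.3,"linear": [0.1,-0.01,-0.008],"twist": 0},
    {"grip": 0.3,"linear": [0.1,-0.01,-0.008],"twist": 0},
    {"grip": 0.3,"linear": [0.1,-0.005,-0.008],"twist": 0},
    {"grip": 0.3,"linear": [0.1,-0.005,-0.008],"twist": 0},
    {"grip": 0.3,"linear": [0.08,-0.005,-0.005],"twist": 0}
  ]
}}

```text
clock: 4.1
eef_pos: [0.4907, 0.0083, 0.0186]
tool_rot: [-0.49, -0.494, 0.508, 0.508]
ft_force: [-0.2, -2.5, -1.6]
grip_width: 0.0598
```

```bash
python3 st.py
cat > pan.py <<'E'
from h import *
for n in ("scene","side"):
    im,P=world_cloud(n)
    m=(im.max(-1)<70)&(P[...,2]>.024)&(P[...,2]<.036)&(abs(P[...,0]-.49)<.11)&(P[...,1]>-.12)&(P[...,1]<.24)
    nn,lab,st,_=cv2.connectedComponentsWithStats(cv2.dilate(m.astype(np.uint8),np.ones((5,5))))
    i=1+np.argmax(st[1:,4]); q=P[(lab==i)&m]
    for _ in range(3):
        A=np.c_[2*q[:,:2],np.ones(len(q))]; s=np.linalg.lstsq(A,(q[:,:2]**2).sum(1),rcond=None)[0]; r=np.sqrt(s[2]+s[0]**2+s[1]**2)
        e=abs(np.hypot(*(q[:,:2]-s[:2]).T)-r); q=q[e<2.5*np.median(e)+.001]
    print(n,"pan",len(q),s[:2].round(3),r.round(4))
    cv2.imwrite(f"pics/{n}_pan.png",im)
E
python3 pan.py
```

```text
t 4.1 pos [0.4907 0.0083 0.0186] jaw yaw -179.8 j [ 0.01  0.45 -0.31  0.85  0.   -1.56] F [-0.2 -2.5 -1.6] w 0.0598
tool x [-0.004  1.     0.003] y [-0.032  0.003 -0.999] z [-0.999 -0.004  0.032]
scene pan 44 [0.486 0.096] 0.0414
side pan 201 [0.492 0.077] 0.063
```

>>> {"api": "move_arm", "payload": {
  "increments": [
    {"grip": 0.3,"linear": [0.08,0.005,-0.003],"twist": 0},
    {"grip": 0.3,"linear": [0.07,0.005,-0.003],"twist": 0},
    {"grip": 0.3,"linear": [0.05,0.005,-0.003],"twist": 0},
    {"grip": 0.3,"linear": [0.04,0,-0.003],"twist": 0},
    {"grip": 0.3,"linear": [0.02,0,0],"twist": 0}
  ]
}}

```text
clock: 4.7
eef_pos: [0.4939, 0.0601, 0.0179]
tool_rot: [-0.492, -0.493, 0.509, 0.505]
ft_force: [0.6, -3.4, 0.1]
grip_width: 0.0598
```

```bash
python3 st.py;python3 pan.py
```

```text
t 4.7 pos [0.4939 0.0601 0.0179] jaw yaw -179.8 j [ 0.12  0.46 -0.29  0.85  0.   -1.45] F [ 0.6 -3.4  0.1] w 0.0598
tool x [-0.004  1.    -0.002] y [-0.029 -0.002 -1.   ] z [-1.    -0.004  0.029]
scene pan 36 [0.485 0.055] 0.0181
side pan 223 [0.495 0.125] 0.0628
```

View pics/side_pan.png

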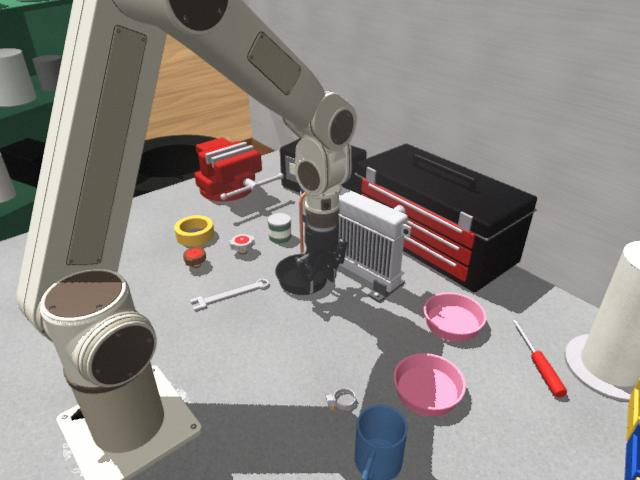

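Pan is under the tube: side view shows it at (300,272) just below the tube end at (303,250), fit (0.495, 0.125). Now I retreat, lift and go above the cap.

>>> {"api": "move_arm", "payload": {
  "increments": [
    {"grip": 0.3,"linear": [-0.15,0,0],"twist": 0},
    {"grip": 0.3,"linear": [-0.24,0,0],"twist": 0},
    {"grip": 0.1,"linear": [0,-0.24,0],"twist": 0},
    {"grip": 0,"linear": [0,-0.24,0],"twist": 0},
    {"grip": 0,"linear": [0,-0.24,0],"twist": 0}
  ]
}}

```text
clock: 5.3
eef_pos: [0.4923, -0.0194, 0.1567]
tool_rot: [-0.485, -0.49, 0.512, 0.513]
ft_force: [1.1, 0.9, -0.0]
grip_width: 0.0852
```

>>> {"api": "move_arm", "payload": {
  "increments": [
    {"grip": 0,"linear": [0,-0.24,0.05],"twist": 0},
    {"grip": 0,"linear": [0,-0.24,0.05],"twist": 0},
    {"grip": 0,"linear": [0.23,0,0.05],"twist": 0},
    {"grip": 0,"linear": [0.23,0,0.05],"twist": 0},
    {"grip": 0,"linear": [0.23,0,0.05],"twist": 0}
  ]
}}

```text
clock: 5.8
eef_pos: [0.4517, 0.1167, 0.268]
tool_rot: [-0.492, -0.493, 0.501, 0.514]
ft_force: [1.8, 0.3, -0.1]
grip_width: 0.0854
```

>>> {"api": "move_arm", "payload": {
  "increments": [
    {"grip": 0,"linear": [0.23,0,0],"twist": 0},
    {"grip": 0,"linear": [0.23,0,0],"twist": 0},
    {"grip": 0,"linear": [0.23,0,0],"twist": 0},
    {"grip": 0,"linear": [0,0.2,0],"twist": 0},
    {"grip": 0,"linear": [0,0.1,0],"twist": 0}
  ]
}}

```text
clock: 6.3
eef_pos: [0.4508, 0.2698, 0.2126]
tool_rot: [-0.488, -0.499, 0.498, 0.514]
ft_force: [-0.5, -0.9, -0.1]
grip_width: 0.0855
```

```bash
python3 st.py
python3 - <<'E'
from h import *
im,P=world_cloud("wrist"); cv2.imwrite("pics/w1.png",im); np.save("w1.npy",P)
E
```

```text
t 6.3 pos [0.4508 0.2698 0.2126] jaw yaw 179.7 j [ 0.52  0.31  0.04  1.32  0.04 -1.05] F [-0.5 -0.9 -0.1] w 0.0855
tool x [0.006 1.    0.027] y [-0.025  0.027 -0.999] z [-1.     0.005  0.025]
```

View pics/w1.png

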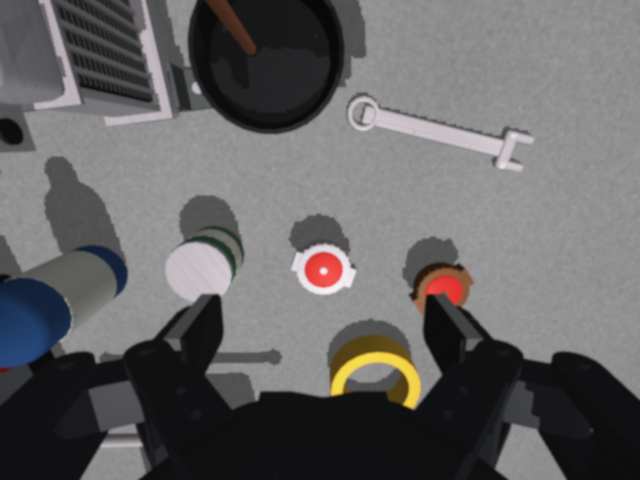

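Wrist view: the cap (white rim, red disc) is at (323,270) with ears at about (295,262) and (352,280). The decoy is at (442,288), the pan at (267,60) and the tube at (250,48).

```bash
cat > cap.py <<'E'
import sys
from h import *
def cap(tag):
    im,P=world_cloud("wrist"); cv2.imwrite(f"pics/{tag}.png",im)
    hsv=cv2.cvtColor(im,cv2.COLOR_BGR2HSV)
    red=((hsv[...,0]<8)|(hsv[...,0]>172))&(hsv[...,1]>120)&(P[...,2]>.033)&(P[...,2]<.048)&(np.hypot(P[...,0]-.448,P[...,1]-.318)<.045)
    c=np.median(P[red],0); print("red disc",red.sum(),c.round(4))
    # rim/ears by height
    r=np.hypot(P[...,0]-c[0],P[...,1]-c[1])
    m=(P[...,2]>.027)&(r<.04); q=P[m][:,:2]; (cx,cy),rad=cv2.minEnclosingCircle(q.astype(np.float32))
    d=q-q.mean(0); print("centre by mask mean",q.mean(0).round(4),"enclosing",round(cx,4),round(cy,4),"rad",round(rad,4))
    for c0 in (q.mean(0),np.array([cx,cy])):
        d=q-c0; rr=np.hypot(*d.T); a=np.arctan2(d[:,1],d[:,0])[rr>.0285]
        print(" ear yaw",np.degrees(np.angle(np.exp(2j*a).mean())/2).round(1),"n",len(a))
    print("minrect",cv2.minAreaRect(q.astype(np.float32)))
cap(sys.argv[1])
E
python3 cap.py w2
python3 - <<'E'
import numpy as np,cv2
P=np.load("w1.npy"); im=cv2.imread("pics/w1.png")
q=P[(im.max(-1)<75)&(P[...,2]>.026)&(P[...,2]<.036)&(abs(P[...,0]-.495)<.1)&(abs(P[...,1]-.125)<.1)]
A=np.c_[2*q[:,:2],np.ones(len(q))]; s=np.linalg.lstsq(A,(q[:,:2]**2).sum(1),rcond=None)[0]
print("pan",s[:2].round(4),np.sqrt(s[2]+s[:2]@s[:2]).round(4),len(q))
t=P[(P[...,2]>.07)&(P[...,2]<.14)&(abs(P[...,0]-.5)<.03)&(abs(P[...,1]-.134)<.03)]; print("tube",len(t),t.mean(0).round(4),t[:,2].min())
E
```

```text
red disc 942 [0.4474 0.3216 0.0405]
centre by mask mean [0.4475 0.3201] enclosing 0.4475 0.3221 rad 0.0329
 ear yaw -21.1 n 203
 ear yaw -18.8 n 179
minrect ((0.4477059543132782, 0.3220495581626892), (0.05502718687057495, 0.06008270010352135), 32.05516815185547)
pan [0.4972 0.1279] 0.0638 2756
tube 416 [0.499  0.1372 0.1135] 0.07652066399928678
```

>>> {"api": "move_arm", "payload": {
  "increments": [
    {"grip": 0,"linear": [0.2,0.1,0],"twist": 0.055},
    {"grip": 0,"linear": [0.03,0.1,0],"twist": 0.055},
    {"grip": 0,"linear": [0,0.1,0],"twist": 0.053},
    {"grip": 0,"linear": [0,0.1,0],"twist": 0},
    {"grip": 0,"linear": [0,0.1,0],"twist": 0}
  ]
}}

```text
clock: 6.9
eef_pos: [0.4546, 0.3205, 0.1197]
tool_rot: [-0.566, -0.407, 0.402, 0.593]
ft_force: [0.0, 0.2, 0.2]
grip_width: 0.0858
```

```bash
python3 st.py; python3 cap.py w3
```

```text
t 6.9 pos [0.4546 0.3205 0.1197] jaw yaw 159.9 j [ 0.59  0.42 -0.05  1.1   0.04 -0.63] F [0.  0.2 0.2] w 0.0858
tool x [0.344 0.938 0.028] y [-0.017  0.036 -0.999] z [-0.939  0.344  0.028]
red disc 2107 [0.4471 0.3216 0.0405]
centre by mask mean [0.4425 0.3092] enclosing 0.4461 0.3202 rad 0.04
 ear yaw -32.0 n 9585
 ear yaw -33.2 n 11343
minrect ((0.4456520676612854, 0.32297372817993164), (0.0556243360042572, 0.07571881264448166), 77.0693359375)
```

Run:
```python
from h import *
im,P=world_cloud("wrist"); c=np.array([.4473,.3217])
m=((P[...,2]>.026)&(P[...,2]<.043)&(np.hypot(P[...,0]-c[0],P[...,1]-c[1])<.036)&((im.min(-1)>110)|(im[...,2]>150))).astype(np.uint8)
cv2.imwrite("pics/w4.png",np.hstack([im[100:480,160:480],cv2.cvtColor(m*255,cv2.COLOR_GRAY2BGR)[100:480,160:480]]))
q=P[m>0][:,:2]
for k in range(3):
    d=q-c; r=np.hypot(*d.T); a=np.degrees(np.arctan2(d[:,1],d[:,0]))
    for lo in (-20,160):
        e=(np.angle(np.exp(1j*np.radians(a-lo)))); s=(r>.0288)&(abs(e)<.9); print(lo,s.sum(),(lo+np.degrees(e[s].mean())).round(1),q[s].mean(0).round(4),r[s].max().round(4))
    break
```

```text
-20 125 -17.1 [0.4757 0.313 ] 0.0327
160 146 160.0 [0.4192 0.3319] 0.033
```

View pics/w4.png

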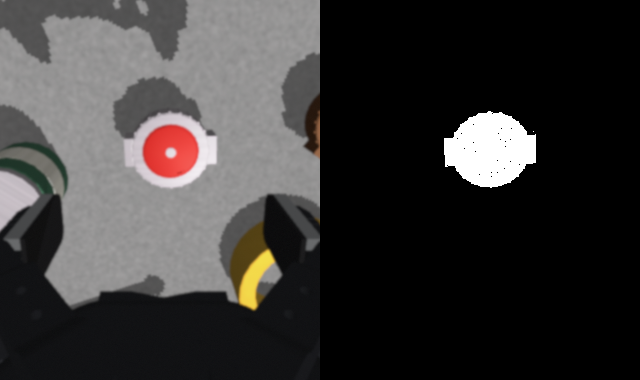

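>>> {"api": "move_arm", "payload": {
  "increments": [
    {"grip": 0,"linear": [-0.01,0.12,0.01],"twist": -0.014},
    {"grip": 0,"linear": [-0.01,0.12,0.01],"twist": 0},
    {"grip": 0,"linear": [0,0.12,0],"twist": 0},
    {"grip": 0,"linear": [0,0.1,0],"twist": 0},
    {"grip": 0,"linear": [0,0,0],"twist": 0}
  ]
}}

```text
clock: 7.5
eef_pos: [0.4525, 0.3217, 0.033]
tool_rot: [-0.56, -0.417, 0.407, 0.589]
ft_force: [-0.6, -0.3, 0.3]
grip_width: 0.0854
```

```bash
python3 st.py
```

```text
t 7.5 pos [0.4525 0.3217 0.033 ] jaw yaw 161.3 j [ 0.6   0.5  -0.17  0.89  0.04 -0.65] F [-0.6 -0.3  0.3] w 0.0854
tool x [0.321 0.946 0.036] y [-0.011  0.042 -0.999] z [-0.947  0.32   0.024]
```

>>> {"api": "move_arm", "payload": {
  "increments": [
    {"grip": 0,"linear": [-0.005,0.06,0.02],"twist": 0},
    {"grip": 0,"linear": [-0.005,0.06,0.008],"twist": 0},
    {"grip": 0,"linear": [0,0,0],"twist": 0},
    {"grip": 0,"linear": [0,0,0],"twist": 0},
    {"grip": 0,"linear": [0,0,0],"twist": 0}
  ]
}}

```text
clock: 8.0
eef_pos: [0.4497, 0.3246, 0.013]
tool_rot: [-0.56, -0.42, 0.403, 0.589]
ft_force: [0.3, 0.1, 1.2]
grip_width: 0.0855
```

```bash
python3 st.py
```

```text
t 8.0 pos [0.4497 0.3246 0.013 ] jaw yaw 161.3 j [ 0.6   0.52 -0.2   0.83  0.04 -0.64] F [0.3 0.1 1.2] w 0.0855
tool x [0.322 0.946 0.043] y [-0.005  0.047 -0.999] z [-0.947  0.321  0.02 ]
```

>>> {"api": "move_arm", "payload": {
  "increments": [
    {"grip": 0,"linear": [-0.018,0.015,0.008],"twist": 0},
    {"grip": 0.4,"linear": [-0.002,0,0],"twist": 0},
    {"grip": 0.6,"linear": [0,0,0],"twist": 0},
    {"grip": 0.6,"linear": [0,0,0],"twist": 0},
    {"grip": 0.6,"linear": [0,0,0],"twist": 0}
  ]
}}

```text
clock: 8.5
eef_pos: [0.4475, 0.3218, 0.0114]
tool_rot: [-0.56, -0.421, 0.402, 0.589]
ft_force: [0.5, 0.1, 0.3]
grip_width: 0.0618
```

```bash
python3 st.py
```

```text
t 8.5 pos [0.4475 0.3218 0.0114] jaw yaw 161.3 j [ 0.6   0.52 -0.21  0.82  0.04 -0.64] F [0.5 0.1 0.3] w 0.0618
tool x [0.322 0.946 0.045] y [-0.003  0.049 -0.999] z [-0.947  0.321  0.018]
```

>>> {"api": "move_arm", "payload": {
  "increments": [
    {"grip": 0.8,"linear": [0,-0.05,0],"twist": 0},
    {"grip": 0.8,"linear": [0,-0.15,0],"twist": 0},
    {"grip": 0.8,"linear": [0,-0.24,0],"twist": 0},
    {"grip": 0.8,"linear": [0,-0.24,0],"twist": 0},
    {"grip": 0.8,"linear": [0,-0.24,0],"twist": 0}
  ]
}}

```text
clock: 9.0
eef_pos: [0.4424, 0.3087, 0.193]
tool_rot: [-0.56, -0.413, 0.41, 0.589]
ft_force: [-0.0, 0.5, -0.7]
grip_width: 0.0619
```

>>> {"api": "move_arm", "payload": {
  "increments": [
    {"grip": 0.8,"linear": [0,-0.24,0],"twist": 0},
    {"grip": 0.8,"linear": [0,-0.24,0],"twist": 0.07},
    {"grip": 0.8,"linear": [0,-0.15,0],"twist": 0.07},
    {"grip": 0.8,"linear": [0,0,0],"twist": 0.07},
    {"grip": 0.8,"linear": [0,0,0],"twist": 0.07}
  ]
}}

```text
clock: 9.5
eef_pos: [0.4461, 0.3039, 0.3366]
tool_rot: [-0.653, -0.233, 0.226, 0.684]
ft_force: [0.4, -0.8, -0.9]
grip_width: 0.0617
```

```bash
python3 st.py
```

```text
t 9.5 pos [0.4461 0.3039 0.3366] jaw yaw 127.9 j [ 0.58  0.29  0.34  1.6   0.04 -0.09] F [ 0.4 -0.8 -0.9] w 0.0617
tool x [0.789 0.614 0.024] y [-0.005  0.045 -0.999] z [-0.614  0.788  0.039]
```

>>> {"api": "move_arm", "payload": {
  "increments": [
    {"grip": 0.8,"linear": [0.028,0,-0.21],"twist": 0},
    {"grip": 0.8,"linear": [0.028,0,-0.21],"twist": 0},
    {"grip": 0.8,"linear": [0.028,0,-0.21],"twist": 0},
    {"grip": 0.8,"linear": [0.028,0,-0.21],"twist": 0},
    {"grip": 0.8,"linear": [0.028,0,-0.21],"twist": 0}
  ]
}}

```text
clock: 10.0
eef_pos: [0.5977, 0.1559, 0.3347]
tool_rot: [-0.651, -0.239, 0.227, 0.684]
ft_force: [0.6, 0.9, -0.4]
grip_width: 0.0616
```

>>> {"api": "move_arm", "payload": {
  "increments": [
    {"grip": 0.8,"linear": [0,0,0],"twist": 0.069},
    {"grip": 0.8,"linear": [0,0,0],"twist": 0.069},
    {"grip": 0.8,"linear": [0,0,0],"twist": 0.069},
    {"grip": 0.8,"linear": [0,0,0],"twist": 0.069},
    {"grip": 0.8,"linear": [0,0,0],"twist": 0}
  ]
}}

```text
clock: 10.5
eef_pos: [0.601, 0.1476, 0.3322]
tool_rot: [-0.69, -0.03, 0.032, 0.723]
ft_force: [-0.1, 0.3, -0.9]
grip_width: 0.0617
```

```bash
python3 st.py
python3 - <<'E'
from h import *
im,P=world_cloud("wrist"); cv2.imwrite("pics/w5.png",im); np.save("w5.npy",P)
E
```

```text
t 10.5 pos [0.601  0.1476 0.3322] jaw yaw 95.0 j [0.22 0.48 0.62 1.7  0.05 0.13] F [-0.1  0.3 -0.9] w 0.0617
tool x [ 0.996  0.087 -0.001] y [-0.005  0.046 -0.999] z [-0.087  0.995  0.046]
```

View pics/w5.png

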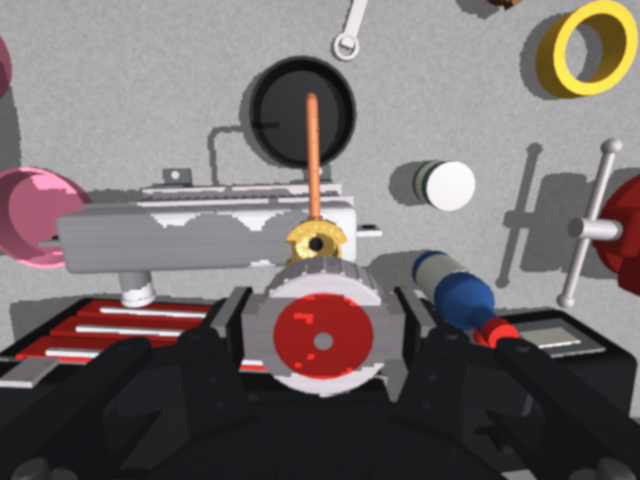

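The wrist view shows the held cap's disc at (322,335), the brass flange at (315,242) beyond it, and the tube dropping into the pan at (303,112).

```bash
cat > nk.py <<'E'
from h import *
im=cv2.imread("pics/w5.png"); P=np.load("w5.npy"); hsv=cv2.cvtColor(im,cv2.COLOR_BGR2HSV); h,s,v=cv2.split(hsv)
def fit(q):
    for _ in range(4):
        A=np.c_[2*q[:,:2],np.ones(len(q))]; t=np.linalg.lstsq(A,(q[:,:2]**2).sum(1),rcond=None)[0]; r=np.sqrt(t[2]+t[:2]@t[:2])
        e=abs(np.hypot(*(q[:,:2]-t[:2]).T)-r); q=q[e<2.5*np.median(e)+.0005]
    return t[:2].round(4),r.round(4),len(q)
f=(h>14)&(h<32)&(s>90)&(abs(P[...,0]-.605)<.04)&(abs(P[...,1]-.147)<.04)&(P[...,2]>.244)&(P[...,2]<.257)
print("flange z",np.median(P[f][:,2]).round(4),f.sum())
# outer edge points: per angle, farthest; inner edge: nearest, about a rough centre
c=np.array([.6055,.147]); q=P[f]; a=np.round(np.degrees(np.arctan2(q[:,1]-c[1],q[:,0]-c[0]))/6); r=np.hypot(q[:,0]-c[0],q[:,1]-c[1])
out=np.array([q[a==k][np.argmax(r[a==k])] for k in np.unique(a) if (a==k).sum()>3]); inn=np.array([q[a==k][np.argmin(r[a==k])] for k in np.unique(a) if (a==k).sum()>3])
print("outer",fit(out),"inner",fit(inn))
for k in np.unique(a): print(int(k*6),(r[a==k].min()*1e3).round(1),(r[a==k].max()*1e3).round(1),end=" | ")
red=((h<8)|(h>172))&(s>120)&(P[...,2]>.34)&(np.hypot(P[...,0]-.603,P[...,1]-.148)<.06)
d=P[red]; (cx,cy),rr=cv2.minEnclosingCircle(d[:,:2].astype(np.float32)); print("\ndisc",len(d),d.mean(0).round(4),"enc",round(cx,4),round(cy,4),round(rr,4))
pl=np.linalg.lstsq(np.c_[d[:,:2],np.ones(len(d))],d[:,2],rcond=None)[0]; print("disc normal",-pl[:2].round(3))
o=bot.get_obs(); M=R.from_quat(o["tool_rot"]).as_matrix(); M0=R.from_quat([-0.56,-0.421,0.402,0.589]).as_matrix()
cl=M0.T@(np.array([.4474,.322,0])-[.4475,.3218,.0114]); print("cap origin by kinematics",(M@cl+o["eef_pos"]).round(4),"axis",(M@M0.T[:,2]).round(3))
# tank yaw
m=(abs(P[...,2]-.209)<.004)&(P[...,1]<.19)&(P[...,1]>-.08)&(P[...,0]>.55)&(P[...,0]<.68); q=P[m]
r_=cv2.minAreaRect(q[:,:2].astype(np.float32)); print("tank",r_)
E
python3 nk.py
```

```text
flange z 0.25 956
outer (array([0.5994, 0.1453]), np.float64(0.0193), 33) inner (array([0.6046, 0.1461]), np.float64(0.0153), 36)
-180 16.5 24.4 | -174 16.7 24.6 | -168 16.5 24.8 | -162 16.6 24.8 | -156 16.5 24.9 | -150 16.4 24.6 | -144 16.9 24.7 | -138 16.6 24.9 | -132 16.5 24.5 | -126 16.7 24.7 | -120 16.5 24.8 | -114 16.5 24.4 | -108 16.5 23.6 | -102 16.7 18.4 | -96 16.4 17.9 | -90 16.1 17.6 | -84 16.1 17.6 | -78 16.2 18.6 | -72 16.0 19.9 | -66 15.7 23.2 | -60 15.5 15.5 | 84 14.0 14.0 | 90 14.1 16.2 | 96 14.4 16.1 | 102 14.7 16.3 | 108 14.9 16.5 | 114 14.6 16.4 | 120 15.0 22.8 | 126 15.4 22.9 | 132 15.0 23.1 | 138 15.6 23.7 | 144 15.5 23.5 | 150 15.7 23.6 | 156 15.6 24.1 | 162 15.7 24.0 | 168 15.8 24.6 | 174 16.1 24.6 | 180 15.7 24.0 | 
disc 6630 [0.6028 0.1455 0.3619] enc 0.5899 0.1454 0.0572
disc normal [ 0.116 -0.051]
cap origin by kinematics [0.6006 0.1482 0.3209] axis [ 0.048 -0.024  0.999]
tank ((0.6136562824249268, 0.06159351021051407), (0.049150463193655014, 0.23752738535404205), 6.351672172546387)
```

```bash
cat > disc.py <<'E'
import sys
from h import *
def disc(tag):
    o=bot.get_obs(); im,P=world_cloud("wrist"); cv2.imwrite(f"pics/{tag}.png",im); hsv=cv2.cvtColor(im,cv2.COLOR_BGR2HSV); h,s,v=cv2.split(hsv)
    z=o["eef_pos"][2]
    m=(((h<8)|(h>172))&(s>120)&(abs(P[...,2]-z-.029)<.02)).astype(np.uint8); m=cv2.morphologyEx(m,cv2.MORPH_CLOSE,np.ones((9,9)))
    m[:250]=0
    nn,lab,st,cen=cv2.connectedComponentsWithStats(m); i=1+np.argmax(st[1:,4])
    c=max(cv2.findContours((lab==i).astype(np.uint8),0,1)[0],key=cv2.contourArea); e=cv2.fitEllipse(cv2.convexHull(c))
    u,w=e[0]; print("ellipse px",np.round(e[0],1),np.round(e[1],1))
    q=P[lab==i]; zz=np.nanmedian(q[:,2]); y,x=int(round(w)),int(round(u))
    dc=np.nanmedian(P[y-8:y+9,x-8:x+9].reshape(-1,3),0); print("disc centre",dc.round(4),"z med",zz.round(4))
    M=R.from_quat(o["tool_rot"]).as_matrix(); print("in tool frame",(M.T@(dc-o["eef_pos"])).round(4))
disc(sys.argv[1])
E
python3 disc.py w6; python3 st.py
```

```text
ellipse px [322.8 335.6] [85.6 99.8]
disc centre [0.6027 0.1457 0.362 ] z med 0.3614
in tool frame [ 0.0014 -0.0297 -0.0008]
t 10.6 pos [0.601  0.1479 0.3323] jaw yaw 95.2 j [0.22 0.48 0.62 1.7  0.05 0.13] F [ 1.  -0.1 -1.4] w 0.0618
tool x [ 0.996  0.09  -0.   ] y [-0.004  0.046 -0.999] z [-0.09   0.995  0.046]
```

>>> {"api": "move_arm", "payload": {
  "increments": [
    {"grip": 0.8,"linear": [0.008,0.1,-0.005],"twist": -0.01},
    {"grip": 0.8,"linear": [0.008,0.1,-0.005],"twist": 0},
    {"grip": 0.8,"linear": [0,0.08,-0.005],"twist": 0},
    {"grip": 0.8,"linear": [0,0.03,0],"twist": 0},
    {"grip": 0.8,"linear": [0,0,0],"twist": 0}
  ]
}}

```text
clock: 11.1
eef_pos: [0.6042, 0.1489, 0.2705]
tool_rot: [-0.689, -0.044, 0.043, 0.722]
ft_force: [-1.0, 0.5, -0.8]
grip_width: 0.0617
```

```bash
python3 st.py
```

```text
t 11.1 pos [0.6042 0.1489 0.2705] jaw yaw 97.1 j [0.22 0.48 0.45 1.53 0.05 0.1 ] F [-1.   0.5 -0.8] w 0.0617
tool x [0.992 0.123 0.005] y [-0.001  0.047 -0.999] z [-0.123  0.991  0.047]
```

>>> {"api": "move_arm", "payload": {
  "increments": [
    {"grip": 0.8,"linear": [0,0.04,-0.005],"twist": 0},
    {"grip": 0.8,"linear": [0,0.04,-0.004],"twist": 0},
    {"grip": 0.8,"linear": [0,0.03,-0.004],"twist": 0},
    {"grip": 0.8,"linear": [0,0.02,-0.002],"twist": 0},
    {"grip": 0.8,"linear": [0,0.0,0],"twist": 0}
  ]
}}

```text
clock: 11.6
eef_pos: [0.6055, 0.1474, 0.2447]
tool_rot: [-0.689, -0.046, 0.043, 0.722]
ft_force: [-0.1, -0.7, -1.5]
grip_width: 0.0617
```

```bash
python3 st.py
```

```text
t 11.6 pos [0.6055 0.1474 0.2447] jaw yaw 97.2 j [0.22 0.48 0.38 1.46 0.05 0.09] F [-0.1 -0.7 -1.5] w 0.0617
tool x [0.992 0.126 0.008] y [ 0.003  0.048 -0.999] z [-0.126  0.991  0.047]
```

>>> {"api": "move_arm", "payload": {
  "increments": [
    {"grip": 0.8,"linear": [-0.005,0.025,-0.003],"twist": 0},
    {"grip": 0.8,"linear": [-0.003,0.02,-0.001],"twist": 0},
    {"grip": 0.8,"linear": [-0.001,0.015,-0.001],"twist": 0},
    {"grip": 0.8,"linear": [0,0.005,0],"twist": 0},
    {"grip": 0.8,"linear": [0,0,0],"twist": 0}
  ]
}}

```text
clock: 12.1
eef_pos: [0.605, 0.1467, 0.2402]
tool_rot: [-0.688, -0.05, 0.038, 0.723]
ft_force: [0.0, -0.5, -2.0]
grip_width: 0.0617
```

```bash
python3 st.py; python3 disc.py w7
```

```text
t 12.1 pos [0.605  0.1467 0.2402] jaw yaw 97.2 j [0.22 0.47 0.35 1.43 0.05 0.09] F [ 0.  -0.5 -2. ] w 0.0617
tool x [0.992 0.124 0.021] y [ 0.014  0.051 -0.999] z [-0.125  0.991  0.049]
ellipse px [322.8 335.5] [85.7 99.8]
disc centre [0.6058 0.1445 0.2699] z med 0.2694
in tool frame [ 0.0011 -0.0297 -0.0008]
```

>>> {"api": "move_arm", "payload": {
  "increments": [
    {"grip": 0.8,"linear": [-0.003,0.02,0.003],"twist": 0},
    {"grip": 0.8,"linear": [-0.003,0.02,0.003],"twist": 0},
    {"grip": 0.8,"linear": [0,0.02,0],"twist": 0},
    {"grip": 0.8,"linear": [0,0.02,0],"twist": 0},
    {"grip": 0.8,"linear": [0,0.02,0],"twist": 0}
  ]
}}

```text
clock: 12.65
eef_pos: [0.6043, 0.1476, 0.23]
tool_rot: [-0.688, -0.054, 0.034, 0.723]
ft_force: [-6.4, -2.3, 13.9]
grip_width: 0.0619
```

```bash
python3 st.py; python3 disc.py w8
```

```text
t 12.65 pos [0.6043 0.1476 0.23  ] jaw yaw 97.2 j [0.22 0.46 0.32 1.39 0.04 0.09] F [-6.4 -2.3 13.9] w 0.0619
tool x [0.992 0.123 0.031] y [ 0.025  0.051 -0.998] z [-0.125  0.991  0.048]
ellipse px [322.8 335.5] [85.9 99.7]
disc centre [0.605  0.1454 0.2599] z med 0.2592
in tool frame [ 0.0013 -0.0299 -0.0008]
```

View pics/w8.png

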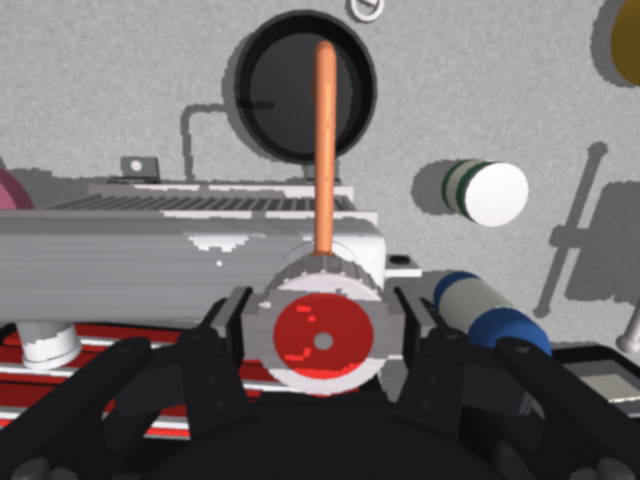

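Cap is down on the neck: the disc centre is within 1 mm of the flange centre, the origin is about 31 mm below the flange top, and the spring pushes about 14 N. Now I turn clockwise with light pressure.

>>> {"api": "move_arm", "payload": {
  "increments": [
    {"grip": 0.8,"linear": [0,0.01,0],"twist": 0.06},
    {"grip": 0.8,"linear": [0,0.01,0],"twist": 0.06},
    {"grip": 0.8,"linear": [0,0.008,0],"twist": 0.06},
    {"grip": 0.8,"linear": [0,0.008,0],"twist": 0.06},
    {"grip": 0.8,"linear": [0,0.005,0],"twist": 0.05}
  ]
}}

```text
clock: 13.2
eef_pos: [0.6046, 0.1483, 0.232]
tool_rot: [-0.665, 0.159, -0.175, 0.708]
ft_force: [-3.0, -0.5, 6.4]
grip_width: 0.0619
```

```bash
python3 st.py; python3 disc.py w9
```

```text
t 13.2 pos [0.6046 0.1483 0.232 ] jaw yaw 62.7 j [0.22 0.45 0.31 1.38 0.04 0.7 ] F [-3.  -0.5  6.4] w 0.0619
tool x [ 0.889 -0.458  0.008] y [ 0.036  0.053 -0.998] z [0.457 0.887 0.064]
ellipse px [322.9 335.6] [85.9 99.9]
disc centre [0.6051 0.1456 0.2617] z med 0.2611
in tool frame [ 0.0019 -0.0298 -0.0003]
```

>>> {"api": "move_arm", "payload": {
  "increments": [
    {"grip": 0.8,"linear": [0,0.006,0],"twist": 0.05},
    {"grip": 0.8,"linear": [0,0.006,0],"twist": 0.047},
    {"grip": 0.8,"linear": [0,0.005,0],"twist": 0},
    {"grip": 0.8,"linear": [0,0.004,0],"twist": 0},
    {"grip": 0.8,"linear": [0,0.004,0],"twist": 0}
  ]
}}

```text
clock: 13.75
eef_pos: [0.6049, 0.1488, 0.2321]
tool_rot: [-0.643, 0.228, -0.244, 0.689]
ft_force: [-2.9, -0.3, 5.7]
grip_width: 0.0617
```

```bash
python3 st.py; python3 disc.py w10; python3 pan.py
python3 - <<'E'
from h import *
o=bot.get_obs();M=R.from_quat(o["tool_rot"]).as_matrix(); M0=R.from_quat([-0.56,-0.421,0.402,0.589]).as_matrix(); print("cap axis if rigid in grip",(M@M0.T[:,2]).round(3))
im,P=world_cloud("wrist"); h,s,v=cv2.split(cv2.cvtColor(im,cv2.COLOR_BGR2HSV))
m=(((h<8)|(h>172))&(s>120)&(abs(P[...,2]-.26)<.012)&(np.hypot(P[...,0]-.605,P[...,1]-.146)<.022)); d=P[m]
pl=np.linalg.lstsq(np.c_[d[:,:2],np.ones(len(d))],d[:,2],rcond=None)[0]; print("disc slope",-pl[:2].round(3),len(d))
q=P[(im.max(-1)<75)&(P[...,2]>.026)&(P[...,2]<.036)&(abs(P[...,0]-.495)<.1)&(abs(P[...,1]-.125)<.1)]
A=np.c_[2*q[:,:2],np.ones(len(q))]; s=np.linalg.lstsq(A,(q[:,:2]**2).sum(1),rcond=None)[0]; print("pan",s[:2].round(4),len(q))
E
```

```text
t 13.75 pos [0.6049 0.1488 0.2321] jaw yaw 51.0 j [0.22 0.45 0.3  1.37 0.04 0.9 ] F [-2.9 -0.3  5.7] w 0.0617
tool x [ 0.777 -0.629 -0.001] y [ 0.042  0.054 -0.998] z [0.628 0.775 0.068]
ellipse px [322.8 335.6] [85.9 99.5]
disc centre [0.6052 0.1459 0.2618] z med 0.2611
in tool frame [ 0.002  -0.0299  0.0001]
scene pan 121 [0.496 0.126] 0.0628
side pan 378 [0.495 0.126] 0.0625
cap axis if rigid in grip [ 0.005 -0.069  0.998]
disc slope [-0.007 -0.074] 6437
pan [0.4949 0.1261] 1903
```

>>> {"api": "move_arm", "payload": {
  "increments": [
    {"grip": 0.8,"linear": [0.003,0.012,-0.006],"twist": 0},
    {"grip": 0.8,"linear": [0.003,0.012,-0.006],"twist": 0},
    {"grip": 0.8,"linear": [0.002,0.008,-0.004],"twist": 0},
    {"grip": 0.8,"linear": [0.001,0.006,-0.002],"twist": 0},
    {"grip": 0.8,"linear": [0.001,0.006,-0.002],"twist": 0}
  ]
}}

```text
clock: 14.45
eef_pos: [0.6048, 0.1487, 0.2318]
tool_rot: [-0.639, 0.225, -0.245, 0.693]
ft_force: [-1.8, 0.7, 5.8]
grip_width: 0.0617
```

```bash
python3 st.py; python3 disc.py w11
python3 - <<'E'
from h import *
o=bot.get_obs();M=R.from_quat(o["tool_rot"]).as_matrix(); M0=R.from_quat([-0.56,-0.421,0.402,0.589]).as_matrix(); a=M@M0.T[:,2]; print("cap axis",a.round(3))
im,P=world_cloud("wrist"); h,s,v=cv2.split(cv2.cvtColor(im,cv2.COLOR_BGR2HSV))
m=(((h<8)|(h>172))&(s>120)&(abs(P[...,2]-.26)<.012)&(np.hypot(P[...,0]-.605,P[...,1]-.146)<.022)); d=P[m]
pl=np.linalg.lstsq(np.c_[d[:,:2],np.ones(len(d))],d[:,2],rcond=None)[0]; print("disc slope",-pl[:2].round(3),len(d))
E
python3 st.py
```

```text
t 14.45 pos [0.6048 0.1487 0.2318] jaw yaw 51.2 j [0.22 0.44 0.28 1.35 0.05 0.9 ] F [-1.8  0.7  5.8] w 0.0617
tool x [ 0.779 -0.627  0.001] y [ 0.052  0.063 -0.997] z [0.624 0.777 0.082]
ellipse px [322.8 335.6] [85.9 99.5]
disc centre [0.6048 0.1456 0.2615] z med 0.2608
in tool frame [ 0.0019 -0.0298 -0.    ]
cap axis [-0.005 -0.078  0.997]
disc slope [-0.016 -0.085] 6432
t 14.55 pos [0.6048 0.1487 0.2317] jaw yaw 51.2 j [0.22 0.44 0.28 1.35 0.05 0.9 ] F [-3.9 -1.6  7. ] w 0.0618
tool x [ 0.779 -0.627  0.001] y [ 0.052  0.063 -0.997] z [0.624 0.777 0.081]
```

>>> {"api": "move_arm", "payload": {
  "increments": [
    {"grip": 0.8,"linear": [0,-0.008,0],"twist": 0},
    {"grip": 0.8,"linear": [0,-0.008,0],"twist": 0},
    {"grip": 0.8,"linear": [0,-0.008,0],"twist": 0},
    {"grip": 0.8,"linear": [0,-0.008,0],"twist": 0},
    {"grip": 0.8,"linear": [0,-0.008,0],"twist": 0}
  ]
}}

```text
clock: 15.05
eef_pos: [0.6046, 0.1487, 0.2324]
tool_rot: [-0.641, 0.227, -0.242, 0.692]
ft_force: [5.7, 2.2, -10.7]
grip_width: 0.0615
```

```bash
cat > chk.py <<'E'
from h import *
import subprocess
o=bot.get_obs();M=R.from_quat(o["tool_rot"]).as_matrix(); M0=R.from_quat([-0.56,-0.421,0.402,0.589]).as_matrix(); a=M@M0.T[:,2]
im,P=world_cloud("wrist"); h,s,v=cv2.split(cv2.cvtColor(im,cv2.COLOR_BGR2HSV))
m=(((h<8)|(h>172))&(s>120)&(abs(P[...,2]-.26)<.012)&(np.hypot(P[...,0]-.605,P[...,1]-.146)<.022)); d=P[m]
pl=np.linalg.lstsq(np.c_[d[:,:2],np.ones(len(d))],d[:,2],rcond=None)[0]; c=np.median(d,0)
n=np.r_[-pl[:2],1]; n/=np.linalg.norm(n)
print("axis rigid",a.round(3),"axis disc",n.round(3),"tilt",np.hypot(*a[:2]).round(3),np.hypot(*n[:2]).round(3))
for k in (a,n): print("origin-neck mm",((c-.0405*k-[.6046,.1461,.250])*1e3).round(1))
E
python3 st.py; python3 disc.py w12; python3 chk.py
```

```text
t 15.05 pos [0.6046 0.1487 0.2324] jaw yaw 51.2 j [0.22 0.44 0.29 1.36 0.05 0.89] F [  5.7   2.2 -10.7] w 0.0615
tool x [ 0.78  -0.626 -0.003] y [ 0.045  0.061 -0.997] z [0.624 0.778 0.076]
ellipse px [322.9 335.5] [85.9 99.5]
disc centre [0.6049 0.1456 0.2621] z med 0.2614
in tool frame [ 0.002  -0.0298 -0.    ]
axis rigid [ 0.002 -0.076  0.997] axis disc [-0.011 -0.081  0.997] tilt 0.076 0.081
origin-neck mm [  0.    2.8 -29. ]
origin-neck mm [  0.5   3.  -29. ]
```

>>> {"api": "move_arm", "payload": {
  "increments": [
    {"grip": 0.8,"linear": [0,-0.012,0],"twist": 0},
    {"grip": 0.8,"linear": [0,-0.012,0],"twist": 0},
    {"grip": 0.8,"linear": [0,-0.012,0],"twist": 0},
    {"grip": 0.8,"linear": [0,-0.012,0],"twist": 0},
    {"grip": 0.8,"linear": [0,-0.006,0],"twist": 0}
  ]
}}

```text
clock: 15.65
eef_pos: [0.6046, 0.1486, 0.2325]
tool_rot: [-0.643, 0.23, -0.239, 0.69]
ft_force: [2.8, 1.5, -6.3]
grip_width: 0.0613
```

```bash
python3 st.py; python3 chk.py
```

```text
t 15.65 pos [0.6046 0.1486 0.2325] jaw yaw 51.3 j [0.22 0.45 0.31 1.38 0.05 0.89] F [ 2.8  1.5 -6.3] w 0.0613
tool x [ 0.781 -0.625 -0.01 ] y [ 0.034  0.058 -0.998] z [0.624 0.779 0.067]
axis rigid [ 0.013 -0.073  0.997] axis disc [-0.001 -0.076  0.997] tilt 0.074 0.076
origin-neck mm [ -0.2   2.7 -28.9]
origin-neck mm [  0.3   2.8 -28.8]
```

```bash
python3 -c "
from workcell import bot
bot.job_done()"; python3 st.py
```

```text
the job is handed in; nothing more can be done
the job is handed in; nothing more can be done
```

I slid the drip pan under the overflow tube, fitted the steel cap on the neck, turned it clockwise to the vent stop, and handed the job in at about 16 s still holding the cap. `bot.job_done()` gives no verdict, so the figures below are my own last measurements.

| Check | Measured | Limit |
|---|---|---|
| Pan distance from tube end | about 10–12 mm | 30 mm |
| Turn from the notches | about 45° | 35–55° |
| Cap depth below the flange top | 28.9 mm | deeper than 26.2 mm |
| Cap sideways offset from the neck | about 2.8 mm | 4 mm |
| Cap tilt | about 0.075 rad | 0.1 rad |

- **Pan:** it was pushed flat along the bench, and three camera fits agree on (0.495, 0.126). The fingers are clear of it.
- **Grip:** the fingers were closed on the cap's ears at 61 mm when I handed in.
- **Thin margins:** the tilt and sideways offset are within limits but not by much. The wrist drifted a little out of plumb over the moves. Nudging the cap sideways while pressing made the tilt slightly worse. A light upward pull brought it part of the way back.
- **Other objects:** the arm kept well clear of everything else, and no contact showed in the forces. I did not re-measure their positions at the end.

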